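# Isolate a bench wire stripper and set its cover upright

### The job

Make the white wire-stripping machine safe for a blade change: first, leaving the grey cover as it is, pull the orange disconnect plug right out of its sloping socket and lay it, without dropping it, in the yellow tray. Then swing the cover up by its steel bar and leave it standing straight up. Do not shift the other things on the bench.

Things in the scene. Friction and masses are not known exactly. Their poses are not given: they have to be found in the camera images.
- machine: White bench machine fixed to the table, 185 (x) x 325 (y) mm, 126 mm high. Origin on the table; x points from its front to its back (front towards the robot), y to the left, z up. Right part (y -165 to -35 mm): console with a flat face that slopes 30 deg from level, down to the right. Left part (y -35 to 160 mm): the cover over a well, front wall at x = -70 mm.
- socket (a point): Centre of the mouth of the plug's socket in the sloping console face, at (0, -100, 87.5) mm in the machine's frame. The socket goes in square to the slope, so out of it is the direction (0, -0.5, 0.866) in the machine's frame. Pocket 34 mm deep.
- plug: Loose orange disconnect plug, 0.15 kg, no cable. Origin: centre of the underside of its flange (98 x 44 x 8 mm), which lies on the console face when fully in. z points out of the socket, 30 deg to the machine's right; x is the machine's x, y goes up the slope. Black stem 34 (x) x 20 (y) mm goes 26 mm below the origin. A sprung detent holds it with 10 to 15 N; free after 30 mm of straight pull.
- plug_grip (a point): Middle of the plug's flat orange grip, 28 mm above the plug's origin along its z (axes as the plug's). The grip is 14 mm thick (y), 94 mm wide (x) and reaches from 8 to 48 mm above the origin: pinch it across the 14 mm, with the tool square to the slope.
- tray: Loose shallow open yellow tray, 180 (x) x 150 (y) mm, 35 mm high, walls and floor 4 to 5 mm thick, 0.6 kg; on the left or the right of the machine. Origin: centre of its underside.
- cover (a joint): Angle of the grey cover about its hinge, rad: 0 closed (level, at z = 126 mm), 1.571 standing straight up, stop at 2.1. It starts closed or up to 0.3 open. The hinge is stiff and the cover stays where it is left; about 5 N at the bar moves it.
- cover_hinge (a point): Middle of the cover's hinge line, which runs along the machine's y; at (30, 62.5, 126) mm in the machine's frame. The cover is a plate 185 mm wide and 8 mm thick reaching from 5 to 105 mm from the hinge.
- cover_handle (a point): Middle of the cover's round steel bar, 10 mm thick, 110 mm long along the machine's y, on two arms in the cover's plane, 150 mm from the hinge. Closed, it stands in front of the machine; 40 mm clear to the cover's edge, 45 mm to the machine's front wall. At angle a it is 150 cos(a) mm in front of the hinge and 150 sin(a) mm above it.
- bin: Bystander: green open bin with one divider, 180 x 150 x 60 mm, on the side of the machine where the tray is not. Origin under its centre.
- profile: Bystander: finned aluminium profile lying on the bench in front of the machine, 180 mm long along its x, 40 mm high. Origin under its centre.
- screwdriver: Bystander: screwdriver lying in front of the machine, 180 mm long along its x.
- spray: Bystander: blue spray can to the right of the machine, 56 mm across, 160 mm high. Origin under its centre.
- jar: Bystander: clear jar with red cap to the left of the machine, 70 mm across, 80 mm high. Origin under its centre.
- tape: Bystander: grey tape ring lying flat in front of the machine, 100 mm across, 30 mm high. Origin under its centre.
There are look-alikes about, which are no part of the job. What is shaped like the tray but turquoise is not meant.

How it is judged:
On the way, in this order (a step that is already met when the one before it is completed fails the run):
1. the plug is right out of its socket (its origin more than 50 mm from the socket's mouth) and the cover has not been raised yet (distance between plug and socket above 0.05 m and value of joint cover below 0.6 rad), for 0.1 s.
2. the plug lies released and at rest in the yellow tray, the cover not yet raised (x of plug in the frame of tray between -0.08 and 0.08 m and y of plug in the frame of tray between -0.065 and 0.065 m and z of plug in the frame of tray between 0 and 0.05 m and linear speed of plug below 0.03 m/s and contact force between the fingers and plug below 0.1 N and value of joint cover below 0.6 rad), for 0.2 s.
At the end, for the whole second after the job is handed in: The plug lies released and at rest inside the yellow tray (origin within 80 mm of the tray's centre in its x, 65 mm in its y, and under 50 mm above its underside), and the cover stands still within 6 degrees (0.105 rad) of straight up (x of plug in the frame of tray between -0.08 and 0.08 m and y of plug in the frame of tray between -0.065 and 0.065 m and z of plug in the frame of tray between 0 and 0.05 m and linear speed of plug below 0.03 m/s and contact force between the fingers and plug below 0.1 N and value of joint cover between 1.466 and 1.676 rad and velocity of joint cover between -0.05 and 0.05 rad/s); the robot touches nothing.
It fails at once if the cover is moved (its bar by more than 20 mm) while the plug is still in the socket (distance between plug and socket below 0.03 m and distance of cover_handle from where it was at the start of the episode above 0.02 m).
It fails at once if the plug is dropped: it moves faster than 0.8 m/s while the fingers do not hold it (linear speed of plug above 0.8 m/s and contact force between the fingers and plug below 0.1 N).
It fails at once if the yellow tray is shifted by more than 50 mm (distance of tray from where it was at the start of the episode above 0.05 m).
It fails at once if another thing on the bench is shifted by more than 30 mm (distance of any of bin, profile, screwdriver, spray, jar, tape from where it was at the start of the episode above 0.03 m).
It also fails if it takes over 72 s, if anything falls off the work surface, if the arm or the gripper's body presses on something with over 40 N, if the wrist force passes 120 N, or if a joint passes its speed limit or range.

### The arm

A 7-joint arm with a two-finger parallel gripper is mounted at the origin on the work surface. World frame = base frame: x ahead of the robot, y to its left, z up, the work surface at z = 0. Lengths are in m, angles in rad, forces in N, time in s.
With the tool pointing down it reaches from about 0.4 to 0.85 m from the base axis. Payload 10.4 kg.
Tool frame: the origin (TCP) lies midway between the tips of the shut fingers; the grasp point (between the pads) lies 19 mm behind it; z points along the fingers, y is the line along which they close (so a half turn about z gives the same grasp; the last joint's range is limited). The gripper opens to 87 mm and grips with 3 to 60 N. Pads are 19 mm wide; open, the fingers measure 117 mm over their backs; the gripper's body (75 mm by 190 mm) begins 51 mm behind the grasp point.
Start: joints at [-1.153, 0.332, -0.065, 1.46, 0.022, 1.35, -0.088], TCP at [0.267, 0.565, 0.223] pointing down, gripper open.
Joint ranges: [-2.6, 2.6], [-0.5, 2.12], [-1.47, 1.34], [0.16, 2.42], [-1.27, 4.41], [0.06, 2.06], [-2.6, 2.6]. Speed limits (rad/s): [2.22, 2.22, 2.79, 2.79, 3.14, 3.14, 3.14].

### API

Orientations are given as a unit quaternion [x, y, z, w].
In Python, from bench import r gives the robot as it stands.
- The arm moves only by the tool move_arm, never from a script. Its argument "targets" is a list of rows, each a list of 3 entries, a list of its own where there are three numbers: the shift along the tool's x, y, z in cm, then the turn, a rotation vector about the tool's x, y, z in rad, then the opening in per cent of the stroke, from 0 (shut) to 100 (fully open). In form: [[[x, y, z], [wx, wy, wz], gripper], ...]. A call has 1 to 20 rows; each row shifts and turns the commanded pose from where the row before left it, along the tool's axes as they then stand; what a row does not reach is not made up. A row lasts 1/8 s, in which the tool goes at most 62.5 mm and 10.7 degrees, less where a joint would pass 70% of its speed; a pose out of reach is approached as far as the arm can. A call with a gripper value outside its range is refused whole. The fingers move at their own pace and stop on an object; "grip_force" is the grip in N (left out, the last holds). Time passes only in rows, so rows that do not move let the fingers close. It gives the time, the measured TCP pose, the force, the opening and the grip force at its end, in the units of the state.
- r.read_state(): the state, without advancing time (a new reading comes with each control period).
- r.camera(name): name is "side" or "top" or "wrist"; returns a dict with "image" (420x560x3 uint8, blue, green, red), "vertical_fov" (degrees; the focal length in pixels is half the picture's height over the tangent of half this angle, whatever the lens; pixels are square), "cx", "cy" (the principal point, pixels), "cam_to_world" (4x4, takes a point from camera to world coordinates). Camera axes: x right, y down, z forward; pixel columns grow to the right and rows downward; lengths in m; the calibration is good to about 2 mm. A picture is of the moment at which its call begins. There is no depth.
- r.close_job(): hands the job in; it is judged then, once.
The state is a dict: "time": time; "joint_positions": joint angles; "joint_vel": joint speeds; "joint_torque": joint torques, N m; "ee_pos": TCP position; "eef_rot": TCP orientation; "ft_force": force on the tool from outside, world axes, zero at the start; "torque": the same for the moment, N m; "width": finger opening in m; "grip_force": force on a finger pad.
Only numpy, scipy, OpenCV 4.12 (cv2) and the standard library are available. Lean on these libraries where they do the work, as an engineer would, in place of code of your own. Each camera call takes 0.05 s, during which the arm holds its last target. There are 200 camera calls.

## Working session

There is one attempt and no reset: what is moved stays moved. The work goes in short steps, Python scripts to look and compute and a tool call to move; the robot and the scene stay as the last step left them, time stands still between calls to the robot, and variables do not carry over. Pictures are saved under pics/ and viewed, at most 10 in all, crops included, and the job is handed in when it is done.

Besides the shell and the picture viewer there is one more tool, called after "Call:" in YAML: its name, and indented under it one key for each argument. move_arm: Moves the arm, as the interface text tells. Its arguments: {"type":"object","properties":{"targets":{"type":"array"},"grip_force":{"type":"number"}},"required":["targets"]}

```bash
ls; mkdir -p pics
cat > h.py <<'E'
import numpy as np, cv2, pickle
from scipy.spatial.transform import Rotation as R
from bench import r
def cam(n):
    c=r.camera(n); c['f']=c['image'].shape[0]/2/np.tan(np.radians(c['vertical_fov'])/2); return c
def plane(c,uv,z):
    uv=np.atleast_2d(uv).astype(float); T=np.array(c['cam_to_world'])
    d=np.c_[(uv[:,0]-c['cx'])/c['f'],(uv[:,1]-c['cy'])/c['f'],np.ones(len(uv))]@T[:3,:3].T
    return T[:3,3]+d*((z-T[2,3])/d[:,2])[:,None]
def proj(c,p):
    T=np.linalg.inv(np.array(c['cam_to_world'])); q=np.atleast_2d(p)@T[:3,:3].T+T[:3,3]
    return np.c_[q[:,0]/q[:,2]*c['f']+c['cx'],q[:,1]/q[:,2]*c['f']+c['cy']]
E
python3 - <<'E'
from h import *
C={n:cam(n) for n in('top','side')}
pickle.dump(C,open('c0.pkl','wb'))
for n in C: cv2.imwrite(f'pics/{n}0.png',C[n]['image']); print(n,C[n]['f'],np.round(C[n]['cam_to_world'],3))
print(r.read_state())
E
```

```text
pics
top 433.81454941994133 [[ 7.000e-03 -9.920e-01  1.220e-01  3.800e-01]
 [-1.000e+00 -6.000e-03  2.000e-03 -1.600e-02]
 [-1.000e-03 -1.220e-01 -9.920e-01  1.131e+00]
 [ 0.000e+00  0.000e+00  0.000e+00  1.000e+00]]
side 530.1355630443504 [[ 7.940e-01 -4.710e-01  3.850e-01  5.000e-02]
 [-6.090e-01 -6.150e-01  5.010e-01 -5.980e-01]
 [ 1.000e-03 -6.320e-01 -7.750e-01  1.031e+00]
 [ 0.000e+00  0.000e+00  0.000e+00  1.000e+00]]
{'time': 0.1, 'joint_positions': array([-1.15261446,  0.33279137, -0.0646775 ,  1.46086734,  0.02159531,
        1.34986506, -0.08851258]), 'joint_vel': array([ 0.00054113, -0.00176743,  0.00114503, -0.00129638,  0.00205798,
        0.00055694, -0.00154228]), 'joint_torque': array([ 1.20042223e-03, -6.24543500e+01,  2.43322074e-02, -3.90713561e+01,
       -6.15033461e-02,  3.66177550e-02,  7.30942816e-05]), 'ee_pos': array([0.26652292, 0.56494858, 0.22183945]), 'eef_rot': array([ 2.18618618e-01,  9.75810185e-01, -6.08776395e-04, -1.06673435e-04]), 'ft_force': array([0.36997024, 0.27439059, 0.28228571]), 'torque': array([-0.02022941,  0.05653999,  0.0469716 ]), 'grip_force': 0.0, 'width': 0.08693695790337076}
```

View pics/top0.png

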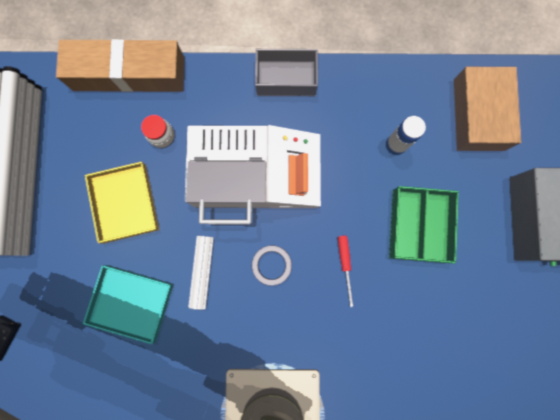

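View pics/side0.png

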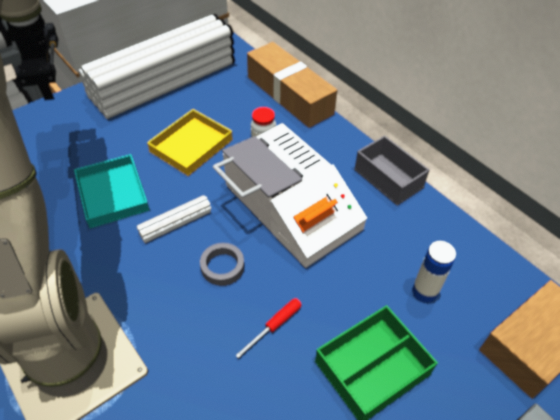

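The top view shows the machine around (255,167), the plug at (299,174), the yellow tray at (121,203) and the cover bar at (226,222). The bench is otherwise clear, with the turquoise decoy at (128,305). I'll zoom in next.

Run:
```python
from h import *
C=pickle.load(open('c0.pkl','rb'))
a=cv2.resize(C['top']['image'][115:235,175:335],None,fx=5,fy=5,interpolation=cv2.INTER_CUBIC)
b=cv2.resize(C['side']['image'][115:270,205:375],None,fx=4.4,fy=3.871*0+4.4*0+3.8,interpolation=cv2.INTER_CUBIC) if 0 else cv2.resize(C['side']['image'][120:270,205:375],None,fx=4,fy=4,interpolation=cv2.INTER_CUBIC)
cv2.imwrite('pics/tz.png',a);cv2.imwrite('pics/sz.png',b)
for n,c in C.items():
    h=cv2.cvtColor(c['image'],cv2.COLOR_BGR2HSV)
    for nm,lo,hi in(('orange',(5,150,80),(16,255,255)),('yellow',(22,150,80),(34,255,255))):
        m=cv2.inRange(h,lo,hi); k=cv2.findContours(m,0,2)[0]
        for q in sorted(k,key=cv2.contourArea)[-2:]: print(n,nm,cv2.contourArea(q),cv2.minAreaRect(q),np.round(cv2.boxPoints(cv2.minAreaRect(q)),1).tolist())
c=C['top']
k=max(cv2.findContours(cv2.inRange(cv2.cvtColor(c['image'],cv2.COLOR_BGR2HSV),(22,150,80),(34,255,255)),0,2)[0],key=cv2.contourArea)
p=plane(c,k[:,0].astype(float),0.035); print('tray rim',cv2.minAreaRect((p[:,:2]*1000).astype(np.float32)))
```

```text
top orange 366.0 ((298.0, 174.0), (38.0, 16.0), 90.0) [[290.0, 155.0], [306.0, 155.0], [306.0, 193.0], [290.0, 193.0]]
top yellow 2.5 ((94.76470184326172, 197.441162109375), (11.388850212097168, 1.0846524238586426), 77.47119140625) [[93.0, 192.0], [94.0999984741211, 191.8000030517578], [96.5, 202.89999389648438], [95.5, 203.10000610351562]]
top yellow 14.0 ((99.04769134521484, 177.64154052734375), (10.35493278503418, 25.495100021362305), 48.179832458496094) [[86.0999984741211, 182.3000030517578], [105.0999984741211, 165.3000030517578], [112.0, 173.0], [93.0, 190.0]]
side orange 0.0 ((263.0, 67.0), (0.0, 0.0), 0.0) [[263.0, 67.0], [263.0, 67.0], [263.0, 67.0], [263.0, 67.0]]
side orange 635.5 ((316.72967529296875, 212.19705200195312), (17.577268600463867, 44.543914794921875), 57.7243537902832) [[293.20001220703125, 216.6999969482422], [330.8999938964844, 192.89999389648438], [340.29998779296875, 207.6999969482422], [302.6000061035156, 231.5]]
side yellow 1.5 ((335.5, 185.0), (2.0, 1.0), 90.0) [[335.0, 184.0], [336.0, 184.0], [336.0, 186.0], [335.0, 186.0]]
side yellow 2837.5 ((189.92869567871094, 140.2988739013672), (49.64375686645508, 73.87702178955078), 50.82634735107422) [[145.60000610351562, 144.39999389648438], [202.89999389648438, 97.69999694824219], [234.1999969482422, 136.1999969482422], [177.0, 182.89999389648438]]
tray rim ((592.64697265625, 449.4061279296875), (27.530487060546875, 64.30117797851562), 43.93153762817383)
```

View pics/tz.png

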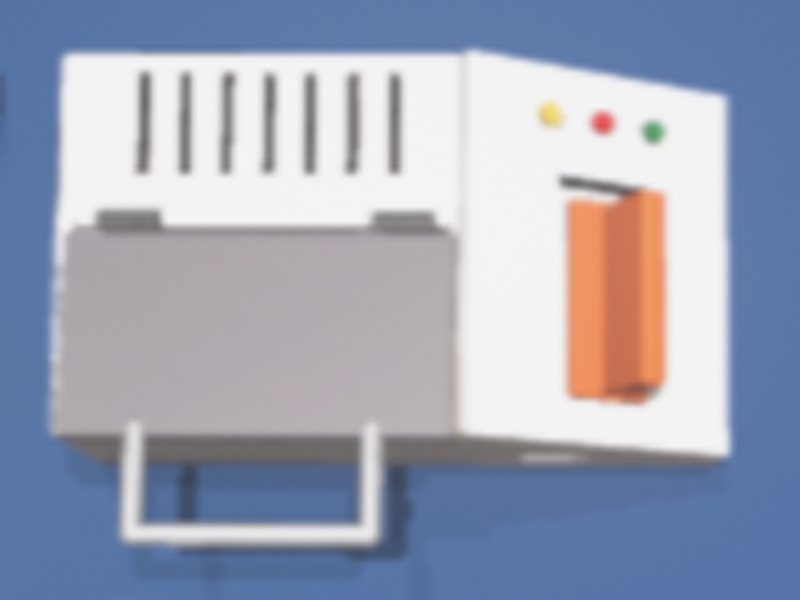

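View pics/sz.png

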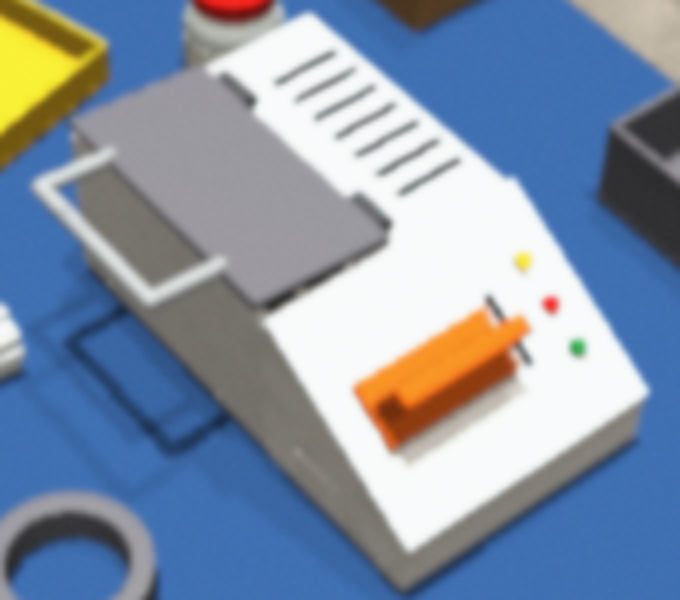

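```bash
cat >> h.py <<'E'
def tri(c1,p1,c2,p2):
    P=[]
    for c in(c1,c2):
        K=np.array([[c['f'],0,c['cx']],[0,c['f'],c['cy']],[0,0,1]]); P.append(K@np.linalg.inv(np.array(c['cam_to_world']))[:3])
    X=cv2.triangulatePoints(P[0],P[1],np.array(p1,float).T,np.array(p2,float).T); return (X[:3]/X[3]).T
E
python3 - <<'E'
from h import *
C=pickle.load(open('c0.pkl','rb')); t,s=C['top'],C['side']
d={'ridgeB':(465,50,513,180),'ridgeF':(460,433,265,318),'rB':(725,95,650,393),'rF':(728,457,408,552),'lB':(65,55,308,12),'gripF':(652,386,397,400),'gripB':(651,191,522,328),'flF':(568,396,358,388),'flB':(568,201,489,310),
'barL':(130,534,43,185),'barR':(372,536,153,294),'covHR':(455,232,386,240),'covFR':(457,433,262,303),'covFL':(55,433,75,120)}
v=np.array(list(d.values()),float)
X=tri(t,v[:,:2]/5-.4+[175,115],s,v[:,2:]/4-.375+[205,120])
ph=np.radians(0)
for k,x in zip(d,X): print(k,np.round(x*1000))
a=X[[0,1,2,3]]
M={'ridgeB':0}
# tray
m=cv2.inRange(cv2.cvtColor(t['image'],cv2.COLOR_BGR2HSV),(20,100,60),(36,255,255)); m[:,200:]=0
p=cv2.convexHull(cv2.findNonZero(m)); 
print(cv2.minAreaRect((plane(t,p[:,0],0.035)[:,:2]*1000).astype(np.float32)))
q=cv2.approxPolyDP(p,5,True)[:,0];print(q.tolist(),np.round(plane(t,q,0.035)*1000).tolist())
E
```

```text
ridgeB [708.  15. 122.]
ridgeF [522.  15. 128.]
rB [ 709. -117.   49.]
rF [ 521. -117.   50.]
lB [705. 207. 122.]
gripF [544. -75. 126.]
gripB [639. -74. 119.]
flF [546. -37.  97.]
flB [644. -37.  96.]
barL [473. 164. 142.]
barR [472.  53. 147.]
covHR [616.  19. 127.]
covFR [520.  16. 141.]
covFL [520. 201. 139.]
((530.4417724609375, 389.5786437988281), (181.2487335205078, 155.0416717529297), 13.993376731872559)
[[157, 228], [99, 242], [86, 175], [141, 162]] [[464.0, 295.0, 35.0], [428.0, 440.0, 35.0], [599.0, 483.0, 35.0], [634.0, 343.0, 35.0]]
```

Machine: yaw ≈ 0, origin ≈ (0.592, 0.050). The measured corners, ridge and plug all agree to within a few mm. Tray ≈ (0.531, 0.390), yaw ≈ 14.5°. Cover ≈ 0.12 rad open. Now moving to a pre-grasp pose.

Call:
move_arm:
  targets:
    - [[0,0,-5],[0,0,-0.147],60]
    - [[0,0,-5],[0,0,-0.147],60]
    - [[0,0,0],[0,0,-0.147],60]
    - [[-1.63,-3.48,0.16],[0,0,0],60]
    - [[-1.63,-3.48,0.16],[0,0,0],60]
    - [[-1.63,-3.48,0.16],[0,0,0],60]
    - [[-1.63,-3.48,0.16],[0,0,0],60]
    - [[-1.63,-3.48,0.16],[0,0,0],60]
    - [[-1.63,-3.48,0.16],[0,0,0],60]
    - [[-1.63,-3.48,0.16],[0,0,0],60]
    - [[-1.63,-3.48,0.16],[0,0,0],60]
    - [[-1.63,-3.48,0.16],[0,0,0],60]
    - [[-1.63,-3.48,0.16],[0,0,0],60]
    - [[-1.63,-3.48,0.16],[0,0,0],60]
  grip_force: 40

```text
time: 1.85
ee_pos: [0.4463, 0.1812, 0.3046]
eef_rot: [-0.0, 1.0, -0.0, -0.0]
ft_force: [-0.0, -0.2, -0.8]
width: 0.0521
grip_force: 0.0
```

Call:
move_arm:
  targets:
    - [[-1.63,-3.48,0.16],[0,0,0],60]
    - [[-1.63,-3.48,0.16],[0,0,0],60]
    - [[-1.63,-3.48,0.16],[0,0,0],60]
    - [[-1.63,-3.48,0.16],[0,0,0],60]
    - [[-1.63,-3.48,0.16],[0,0,0],60]
    - [[-1.63,-3.48,0.16],[0,0,0],60]
    - [[-1.63,-3.48,0.16],[0,0,0],60]
    - [[-1.63,-3.48,0.16],[0,0,0],60]
    - [[-1.63,-3.48,0.16],[0,0,0],60]
    - [[0,0,0],[-0.131,0,0],60]
    - [[0,0,0],[-0.131,0,0],60]
    - [[0,0,0],[-0.131,0,0],60]
    - [[0,0,0],[-0.131,0,0],60]
    - [[0,0,0],[0,0,0],60]
    - [[0,0,0],[0,0,0],60]

```text
time: 3.72
ee_pos: [0.5931, -0.13, 0.2906]
eef_rot: [-0.001, 0.966, 0.258, -0.0]
ft_force: [0.7, 1.4, 0.7]
width: 0.0522
grip_force: 0.0
```

Run:
```python
from h import *
w=cam('wrist'); s=cam('side'); pickle.dump((w,s),open('c1.pkl','wb'))
im=w['image'].copy()
n=np.array([0,-.5,.866]);u=np.array([0,.866,.5]);x=np.array([1,0,0]);S=np.array([.592,-.05,.0875])
P=[S+n*.048+x*a*.047+u*b*.007 for a,b in((-1,-1),(-1,1),(1,1),(1,-1))]
F=[S+n*.008+x*a*.049+u*b*.022 for a,b in((-1,-1),(-1,1),(1,1),(1,-1))]
for q,c in((P,(255,0,0)),(F,(0,255,0))): cv2.polylines(im,[proj(w,np.array(q)).round().astype(int)],True,c,1)
cv2.imwrite('pics/w1.png',im); print(w['f'],np.round(proj(w,np.array(P)),1).tolist(),np.round(proj(w,np.array(F)),1).tolist())
```

```text
305.59628728278886 [[242.2, 150.8], [255.3, 150.8], [257.1, 233.1], [245.0, 233.1]] [[233.5, 145.7], [270.4, 145.7], [270.9, 223.4], [236.7, 223.4]]
```

View pics/w1.png

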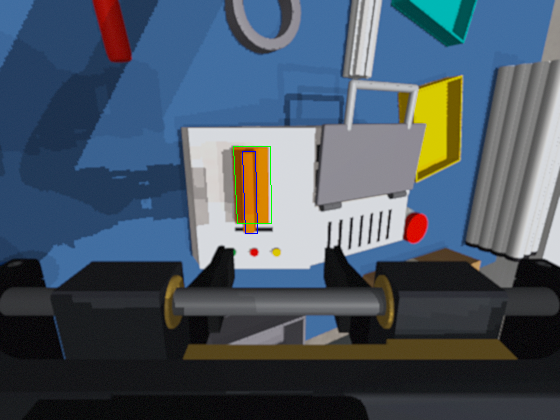

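The wrist view shows the projected flange and grip outlines (233–270, 146–233) sitting right on the orange plug, so the pose estimate is good to about 1–2 mm. Descending and gripping.

Call:
move_arm:
  targets:
    - [[0.1,-1.6,3],[0,0,0],60]
    - [[0,-1.6,4],[0,0,0],60]
    - [[0,0,4],[0,0,0],60]
    - [[0,0,3],[0,0,0],60]
    - [[0,0,2],[0,0,0],60]
    - [[0,0,2],[0,0,0],60]
    - [[0,0,1.2],[0,0,0],60]
    - [[0,0,1],[0,0,0],60]
    - [[0,0,0],[0,0,0],60]
    - [[0,0,0],[0,0,0],60]

```text
time: 5.08
ee_pos: [0.5921, -0.0579, 0.1001]
eef_rot: [0.0, 0.966, 0.259, 0.0]
ft_force: [-0.2, -0.7, 0.1]
width: 0.0525
grip_force: 0.0
```

Call:
move_arm:
  targets:
    - [[0,0,0],[0,0,0],0]
    - [[0,0,0],[0,0,0],0]
    - [[0,0,0],[0,0,0],0]
    - [[0,0,0],[0,0,0],0]
    - [[0,0,0],[0,0,0],0]
    - [[0,0,0],[0,0,0],0]
  grip_force: 45

```text
time: 5.82
ee_pos: [0.5918, -0.0575, 0.0995]
eef_rot: [0.0, 0.966, 0.259, 0.0]
ft_force: [0.2, -1.4, 0.5]
width: 0.0138
grip_force: 45.0
```

Call:
move_arm:
  targets:
    - [[0,0,-0.5],[0,0,0],0]
    - [[0,0,-0.5],[0,0,0],0]
    - [[0,0,-0.5],[0,0,0],0]
    - [[0,0,-0.5],[0,0,0],0]
    - [[0,0,-0.5],[0,0,0],0]
    - [[0,0,-0.5],[0,0,0],0]
    - [[0,0,-0.5],[0,0,0],0]
    - [[0,0,-1],[0,0,0],0]
    - [[0,0,-2],[0,0,0],0]
    - [[0,0,-2],[0,0,0],0]
    - [[0,0,-3],[0,0,0],0]
    - [[0,0,-3],[0,0,0],0]
    - [[0,0,-3],[0,0,0],0]
    - [[0,0,-2],[0,0,0],0]
    - [[0,0,0],[0,0,0],0]

```text
time: 7.7
ee_pos: [0.5921, -0.1567, 0.2704]
eef_rot: [0.0, 0.966, 0.258, 0.002]
ft_force: [0.3, -0.3, -2.8]
width: 0.0137
grip_force: 45.0
```

Run:
```python
from h import *
w=cam('wrist'); s=cam('side')
cv2.imwrite('pics/w2.png',np.hstack([cv2.resize(w['image'],(400,300)),cv2.resize(s['image'],(400,300))]))
print(r.read_state())
```

```text
{'time': 7.8, 'joint_positions': array([ 0.0999077 ,  0.47978121,  0.49880165,  1.32793573, -0.65802391,
        1.68971549,  2.1761995 ]), 'joint_vel': array([-0.00960323,  0.00763943, -0.009881  ,  0.01649964, -0.00206685,
       -0.00153116,  0.00088067]), 'joint_torque': array([ 9.68194306e-01, -6.84893203e+01,  9.30956393e+00, -3.86225152e+01,
       -2.35389791e+00,  1.82826228e+00, -4.56792663e-02]), 'ee_pos': array([ 0.59174272, -0.15482246,  0.26828986]), 'eef_rot': array([-4.28136247e-05,  9.65856516e-01,  2.59077569e-01, -3.25523799e-05]), 'ft_force': array([ 0.05949331,  0.74481512, -1.7741478 ]), 'torque': array([-0.75506456, -0.04292194,  0.02352729]), 'grip_force': 44.99991503544152, 'width': 0.013811332402169684}
```

View pics/w2.png

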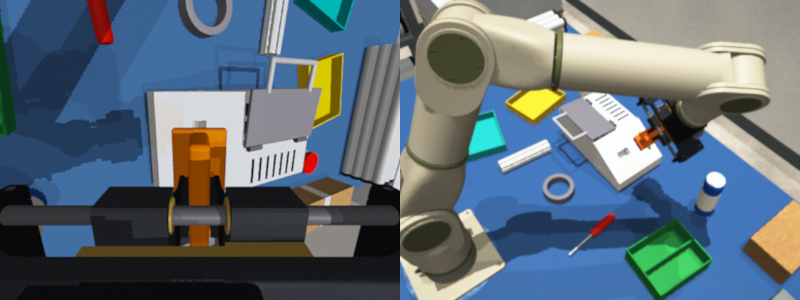

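The wrist view shows the plug held squarely, well clear of the now empty socket at about (200,125). Levelling the tool and carrying the plug to the tray.

Call:
move_arm:
  targets:
    - [[0,0,-1],[0.0655,0,0],0]
    - [[0,0,-1],[0.0655,0,0],0]
    - [[0,0,0],[0.131,0,0],0]
    - [[0,0,0],[0.131,0,0],0]
    - [[0,0,0],[0.0653,0,0],0]
    - [[0,0,0],[0.0653,0,0],0]
    - [[0.3,1.5,0],[0,0,0],0]
    - [[0.3,2.5,0],[0,0,0],0]
    - [[0.3,3,0],[0,0,0],0]
    - [[0.3,3,0],[0,0,0],0]
    - [[0.3,3,0],[0,0,0],0]
    - [[0.3,3,0],[0,0,0],0]
    - [[0.3,3,0],[0,0,0],0]
    - [[0.3,3,0],[0,0,0],0]

```text
time: 9.55
ee_pos: [0.5668, 0.0574, 0.2857]
eef_rot: [-0.0, 1.0, 0.001, -0.001]
ft_force: [0.1, 0.3, -1.3]
width: 0.0137
grip_force: 45.0
```

Call:
move_arm:
  targets:
    - [[0.3,3,0],[0,0,0],0]
    - [[0.3,3,0],[0,0,0],0]
    - [[0.3,3,0],[0,0,0],0]
    - [[0.3,3,0],[0,0,0],0]
    - [[0.3,3,0],[0,0,0],0]
    - [[0.3,3,0],[0,0,0],0]
    - [[0.3,3,0],[0,0,0],0]
    - [[0.3,3,0],[0,0,0],0]
    - [[0.3,3,0],[0,0,0],0]
    - [[0.3,3,0],[0,0,0],0]
    - [[0.3,1.5,0],[0,0,0],0]
    - [[0,0,0],[0,0,0],0]
    - [[0,0,0],[0,0,0],0]

```text
time: 11.18
ee_pos: [0.5352, 0.3691, 0.2864]
eef_rot: [0.001, 1.0, -0.0, 0.0]
ft_force: [0.1, 0.2, -2.9]
width: 0.0139
grip_force: 45.0
```

Run:
```python
from h import *
w=cam('wrist');im=w['image'].copy()
ph=np.radians(14.5);c,s=np.cos(ph),np.sin(ph)
q=np.array([[.531+a*.09*c-b*.075*s,.390+a*.09*s+b*.075*c,.035] for a,b in((-1,-1),(-1,1),(1,1),(1,-1))])
cv2.polylines(im,[proj(w,q).round().astype(int)],True,(255,0,0),1)
cv2.imwrite('pics/w3.png',im); x=r.read_state(); print(x['joint_positions'],x['ee_pos'],x['eef_rot'])
```

```text
[-0.86896189  0.36806469  0.26952073  1.29816682 -0.09625448  1.48761031
  0.96027384] [0.5352989  0.36910202 0.28656349] [9.02049548e-04 9.99999581e-01 7.63924305e-05 1.36129974e-04]
```

View pics/w3.png

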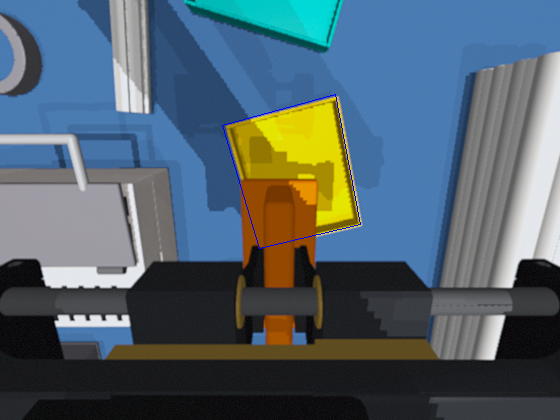

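The projected tray outline sits right on the yellow tray (corners 224,126 / 338,96 / 361,225 / 260,248). Lowering.

Call:
move_arm:
  targets:
    - [[0.2,1,2],[0,0,0],0]
    - [[0.2,1.1,3],[0,0,0],0]
    - [[0,0,3],[0,0,0],0]
    - [[0,0,3],[0,0,0],0]
    - [[0,0,3],[0,0,0],0]
    - [[0,0,3],[0,0,0],0]
    - [[0,0,3],[0,0,0],0]
    - [[0,0,2],[0,0,0],0]
    - [[0,0,1],[0,0,0],0]
    - [[0,0,0.5],[0,0,0],0]
    - [[0,0,0.2],[0,0,0],0]
    - [[0,0,0],[0,0,0],0]
    - [[0,0,0],[0,0,0],0]

```text
time: 12.85
ee_pos: [0.531, 0.392, 0.05]
eef_rot: [-0.0, 1.0, 0.001, 0.0]
ft_force: [0.4, 0.2, -1.9]
width: 0.0137
grip_force: 45.0
```

Call:
move_arm:
  targets:
    - [[0,0,0.15],[0,0,0],0]
    - [[0,0,0.15],[0,0,0],0]
    - [[0,0,0.1],[0,0,0],0]
    - [[0,0,0],[0,0,0],0]

```text
time: 13.35
ee_pos: [0.5306, 0.3918, 0.0452]
eef_rot: [-0.0, 1.0, 0.0, -0.0]
ft_force: [0.8, -0.3, -2.0]
width: 0.0138
grip_force: 45.0
```

Call:
move_arm:
  targets:
    - [[0,0,0.1],[0,0,0],0]
    - [[0,0,0.1],[0,0,0],0]
    - [[0,0,0],[0,0,0],0]

```text
time: 13.72
ee_pos: [0.5307, 0.3919, 0.0434]
eef_rot: [-0.0, 1.0, 0.0, 0.0]
ft_force: [0.0, -0.5, -1.0]
width: 0.0132
grip_force: 45.0
```

Call:
move_arm:
  targets:
    - [[0,0,0.1],[0,0,0],0]
    - [[0,0,0],[0,0,0],0]

```text
time: 13.98
ee_pos: [0.5308, 0.3919, 0.0433]
eef_rot: [-0.0, 1.0, 0.0, 0.0]
ft_force: [-2.8, -2.3, 8.6]
width: 0.0134
grip_force: 45.0
```

Floor contact (about 9 N). Releasing gently.

Call:
move_arm:
  targets:
    - [[0,0,-0.05],[0,0,0],0]
    - [[0,0,0],[0,0,0],17]
    - [[0,0,0],[0,0,0],19]
    - [[0,0,0],[0,0,0],22]
    - [[0,0,0],[0,0,0],26]
    - [[0,0,0],[0,0,0],34]
    - [[0,0,0],[0,0,0],42]
    - [[0,0,0],[0,0,0],50]
    - [[0,0,-1],[0,0,0],50]
    - [[0,0,-2],[0,0,0],50]
    - [[0,0,-3],[0,0,0],50]
    - [[0,0,-4],[0,0,0],50]
    - [[0,0,-4],[0,0,0],50]
    - [[0,0,-4],[0,0,0],50]
    - [[0,0,-4],[0,0,0],50]
    - [[0,0,-2],[0,0,0],50]
    - [[0,0,0],[0,0,0],50]
  grip_force: 5

```text
time: 16.1
ee_pos: [0.5314, 0.392, 0.286]
eef_rot: [0.0, 1.0, 0.002, 0.002]
ft_force: [0.4, 0.3, -0.5]
width: 0.0437
grip_force: 0.0
```

Run:
```python
from h import *
w=cam('wrist');s=cam('side'); pickle.dump((w,s),open('c2.pkl','wb'))
cv2.imwrite('pics/w4.png',np.hstack([cv2.resize(w['image'],(400,300)),cv2.resize(s['image'][90:260,100:330],(400,300))]))
x=r.read_state(); print(x['joint_positions'],x['ee_pos'])
```

```text
[-0.89020047  0.39027687  0.26147306  1.27618656 -0.09930811  1.48732037
  0.93169658] [0.53048566 0.39153142 0.28275535]
```

View pics/w4.png

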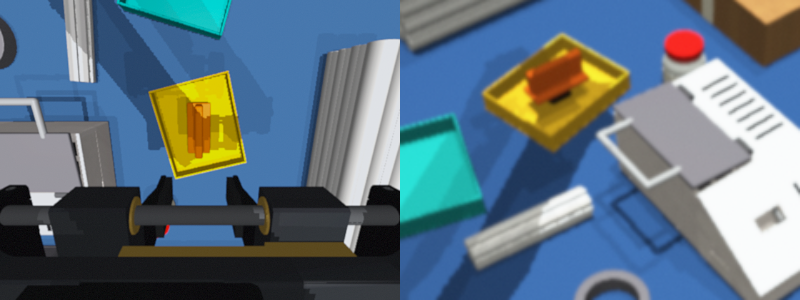

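The plug stands released in the middle of the tray and the cover is unchanged. Turning the tool so the fingers close along world x, and moving above the bar.

Call:
move_arm:
  targets:
    - [[0,0,0],[0,0,0.1571],60]
    - [[0,0,0],[0,0,0.1571],60]
    - [[0,0,0],[0,0,0.1571],60]
    - [[0,0,0],[0,0,0.1571],60]
    - [[0,0,0],[0,0,0.1571],60]
    - [[0,0,0],[0,0,0.1571],60]
    - [[0,0,0],[0,0,0.1571],60]
    - [[0,0,0],[0,0,0.1571],60]
    - [[0,0,0],[0,0,0.1571],60]
    - [[0,0,0],[0,0,0.1571],60]

```text
time: 17.45
ee_pos: [0.5302, 0.3913, 0.2814]
eef_rot: [0.709, 0.705, -0.001, -0.0]
ft_force: [-0.4, -0.7, -0.7]
width: 0.0522
grip_force: 0.0
```

Call:
move_arm:
  targets:
    - [[-2.8,-0.58,0],[0,0,0],60]
    - [[-2.8,-0.58,0],[0,0,0],60]
    - [[-2.8,-0.58,0],[0,0,0],60]
    - [[-2.8,-0.58,0],[0,0,0],60]
    - [[-2.8,-0.58,0],[0,0,0],60]
    - [[-2.8,-0.58,0],[0,0,0],60]
    - [[-2.8,-0.58,0],[0,0,0],60]
    - [[-2.8,-0.58,0],[0,0,0],60]
    - [[-2.8,-0.58,0],[0,0,0],60]
    - [[-2.8,-0.58,0],[0,0,0],60]
    - [[0,0,0],[0,0,0],60]
    - [[0,0,0],[0,0,0],60]

```text
time: 18.95
ee_pos: [0.4723, 0.1123, 0.2821]
eef_rot: [0.707, 0.707, -0.0, -0.0]
ft_force: [-0.7, -0.0, -0.4]
width: 0.0524
grip_force: 0.0
```

Run:
```python
from h import *
w=cam('wrist'); im=w['image'].copy()
a=.12; H=np.array([.622,.1125,.126])
b=[H+[-.15*np.cos(a),s*.055,.15*np.sin(a)] for s in(-1,1)]
cv2.polylines(im,[proj(w,np.array(b)).round().astype(int)],False,(0,0,255),1)
cv2.imwrite('pics/w5.png',im); x=r.read_state(); print(x['joint_positions'],x['ee_pos'],x['eef_rot'],proj(w,np.array(b)))
```

```text
[-0.95586574 -0.03853842  0.61940542  1.74945784  0.02223478  1.42423854
 -0.33890819] [0.47239399 0.11255284 0.28217008] [ 7.06694390e-01  7.07518825e-01 -2.26860201e-04 -3.16651412e-04] [[280.12474118 250.03238264]
 [280.29919207 145.29370335]]
```

View pics/w5.png

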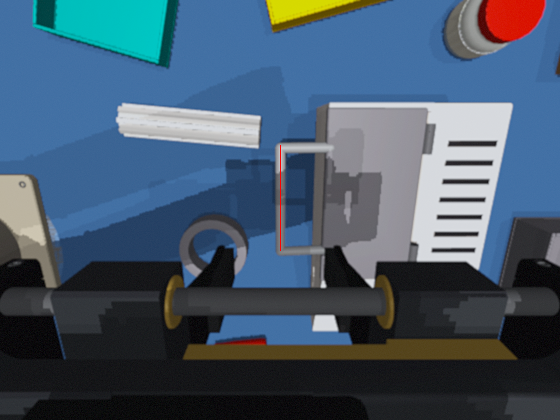

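The red model line lies exactly on the bar (column 280, rows 145–250). Descending and pinching it, with the arc increments computed alongside.

Call:
move_arm:
  targets:
    - [[0,0.05,2],[0,0,0],45]
    - [[0,0,3],[0,0,0],45]
    - [[0,0,3],[0,0,0],45]
    - [[0,0,3],[0,0,0],45]
    - [[0,0,2],[0,0,0],45]
    - [[0,0,1.5],[0,0,0],45]
    - [[0,0,0.6],[0,0,0],45]
    - [[0,0,0],[0,0,0],45]
    - [[0,0,0],[0,0,25],45]
  grip_force: 10

```text
time: 20.12
ee_pos: [0.4737, 0.112, 0.1324]
eef_rot: [0.771, 0.637, 0.001, -0.0]
ft_force: [0.1, 0.1, -0.2]
width: 0.0392
grip_force: 0.0
```

Run:
```python
import numpy as np
a=np.linspace(.12,1.571,19); print([[0,*v] for v in np.c_[np.round(np.diff(-15*np.cos(a)),2),np.round(-np.diff(15*np.sin(a)),2)].tolist()])
```

```text
[[0, 0.19, -1.19], [0, 0.29, -1.17], [0, 0.38, -1.15], [0, 0.47, -1.11], [0, 0.56, -1.07], [0, 0.65, -1.02], [0, 0.73, -0.97], [0, 0.8, -0.91], [0, 0.87, -0.84], [0, 0.94, -0.76], [0, 0.99, -0.69], [0, 1.05, -0.6], [0, 1.09, -0.52], [0, 1.13, -0.43], [0, 1.16, -0.34], [0, 1.18, -0.24], [0, 1.2, -0.15], [0, 1.21, -0.05]]
```

I mistyped the last row (25 in the turn instead of the gripper). It turned the tool by the row limit of 10.7° with no contact. Undoing that turn before closing.

Call:
move_arm:
  targets:
    - [[0,0,0],[0,0,-0.1],45]
    - [[0,0,0],[0,0,-0.087],45]
    - [[0,0,0],[0,0,0],45]
    - [[0,0,0],[0,0,0],45]

```text
time: 20.62
ee_pos: [0.4735, 0.1119, 0.1321]
eef_rot: [0.708, 0.706, 0.001, -0.0]
ft_force: [0.3, 0.6, 0.2]
width: 0.0391
grip_force: 0.0
```

Squared up again. Closing on the bar.

Call:
move_arm:
  targets:
    - [[0,0,0],[0,0,0],0]
    - [[0,0,0],[0,0,0],0]
    - [[0,0,0],[0,0,0],0]
    - [[0,0,0],[0,0,0],0]
    - [[0,0,0],[0,0,0],0]
  grip_force: 15

```text
time: 21.25
ee_pos: [0.4735, 0.1118, 0.1317]
eef_rot: [0.707, 0.707, 0.0, 0.0]
ft_force: [2.4, 1.0, -0.7]
width: 0.0095
grip_force: 15.0
```

Bar held (9.5 mm). Swinging it up along the arc.

Call:
move_arm:
  targets:
    - [[0,0.19,-1.19],[0,0,0],0]
    - [[0,0.29,-1.17],[0,0,0],0]
    - [[0,0.38,-1.15],[0,0,0],0]
    - [[0,0.47,-1.11],[0,0,0],0]
    - [[0,0.56,-1.07],[0,0,0],0]
    - [[0,0.65,-1.02],[0,0,0],0]
    - [[0,0,0],[0,0,0],0]

```text
time: 22.12
ee_pos: [0.496, 0.1119, 0.1998]
eef_rot: [0.707, 0.707, -0.002, -0.003]
ft_force: [-19.9, -0.6, 15.3]
width: 0.0097
grip_force: 15.0
```

Call:
move_arm:
  targets:
    - [[0,-0.2,-0.1],[0,0,0],0]
    - [[0,0,0],[0,0,0],0]
    - [[0,0,0],[0,0,0],0]

```text
time: 22.5
ee_pos: [0.4961, 0.1118, 0.2003]
eef_rot: [0.707, 0.707, -0.0, -0.001]
ft_force: [-6.6, 0.4, 3.3]
width: 0.0092
grip_force: 15.0
```

The force was radial, so the pinch had drifted slightly along the pads. Re-seating the fingers 6 mm deeper while the cover holds its place.

Call:
move_arm:
  targets:
    - [[0,0,0],[0,0,0],25]
    - [[0,0,0],[0,0,0],25]
    - [[0,0,0],[0,0,0],25]
    - [[0,0,0.3],[0,0,0],25]
    - [[0,0,0.3],[0,0,0],25]
    - [[0,0,0],[0,0,0],25]

```text
time: 23.25
ee_pos: [0.4964, 0.1117, 0.1934]
eef_rot: [0.707, 0.707, -0.0, -0.0]
ft_force: [-0.3, -0.0, -0.4]
width: 0.0216
grip_force: 0.0
```

Call:
move_arm:
  targets:
    - [[0,0,0],[0,0,0],0]
    - [[0,0,0],[0,0,0],0]
    - [[0,0,0],[0,0,0],0]
    - [[0,0,0],[0,0,0],0]

```text
time: 23.75
ee_pos: [0.4961, 0.1118, 0.1937]
eef_rot: [0.707, 0.707, -0.0, -0.001]
ft_force: [-6.5, -0.8, 2.4]
width: 0.0094
grip_force: 15.0
```

Run:
```python
from h import *
s=cam('side');t=cam('top');pickle.dump((s,t),open('c3.pkl','wb'))
H=np.array([.622,.1125,.126]);print(r.read_state()['ee_pos'])
im=s['image'].copy(); k=4;x0,y0=190,70
z=cv2.resize(im[y0:y0+150,x0:x0+200],None,fx=k,fy=k,interpolation=cv2.INTER_CUBIC)
for a,c in((.5,(0,0,255)),(.57,(0,255,0)),(.64,(255,0,0))):
    e=np.array([np.cos(a)*-1,0,np.sin(a)])
    b=np.array([H+.15*e+[0,-.055,0],H+.15*e+[0,.055,0],H+.105*e+[0,.0925,0],H+.105*e+[0,-.0925,0]])
    q=((proj(s,b)-[x0,y0]+.5)*k).round().astype(int)
    cv2.line(z,q[0],q[1],c,1); cv2.line(z,q[2],q[3],c,1)
cv2.imwrite('pics/s5.png',z)
```

```text
[0.49604909 0.11175133 0.1937277 ]
```

View pics/s5.png

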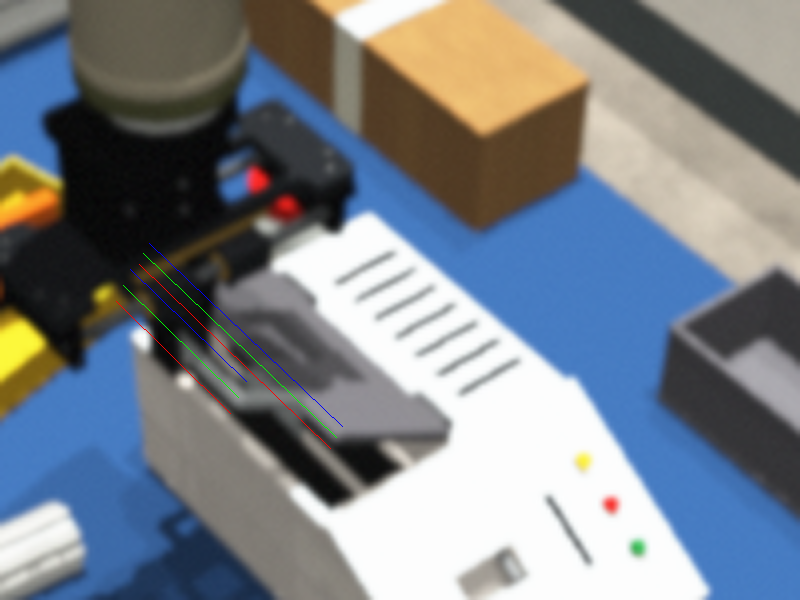

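The side view shows the cover edge (about 335,440) and the bar end on the green model lines, so the angle is ≈ 0.57 and the hinge model holds. Continuing the arc.

Call:
move_arm:
  targets:
    - [[0,0.66,-0.95],[0,0,0],0]
    - [[0,0.72,-0.88],[0,0,0],0]
    - [[0,0.8,-0.83],[0,0,0],0]
    - [[0,0.86,-0.77],[0,0,0],0]
    - [[0,0.92,-0.7],[0,0,0],0]
    - [[0,0,0],[0,0,0],0]
    - [[0,0,0],[0,0,0],0]

```text
time: 24.72
ee_pos: [0.536, 0.1119, 0.2366]
eef_rot: [0.707, 0.707, 0.0, -0.001]
ft_force: [-9.8, -1.4, 15.0]
width: 0.0097
grip_force: 15.0
```

Call:
move_arm:
  targets:
    - [[0,0.97,-0.82],[0,0,0],0]
    - [[0,1.01,-0.55],[0,0,0],0]
    - [[0,1.05,-0.47],[0,0,0],0]
    - [[0,1.07,-0.39],[0,0,0],0]
    - [[0,1.11,-0.3],[0,0,0],0]
    - [[0,0,0],[0,0,0],0]
    - [[0,0,0],[0,0,0],0]

```text
time: 25.6
ee_pos: [0.589, 0.1117, 0.2608]
eef_rot: [0.707, 0.707, 0.001, 0.001]
ft_force: [0.3, 0.5, 4.1]
width: 0.0094
grip_force: 15.0
```

Call:
move_arm:
  targets:
    - [[0,1.1,-0.22],[0,0,0],0]
    - [[0,1.1,-0.13],[0,0,0],0]
    - [[0,1.15,-0.04],[0,0,0],0]
    - [[0,0,0],[0,0,0],0]
    - [[0,0,0],[0,0,0],0]
    - [[0,0,0],[0,0,0],0]

```text
time: 26.35
ee_pos: [0.6218, 0.1116, 0.2641]
eef_rot: [0.707, 0.707, 0.0, -0.0]
ft_force: [2.8, -0.6, -1.3]
width: 0.0096
grip_force: 15.0
```

Call:
move_arm:
  targets:
    - [[0,0,0],[0,0,0],20]
    - [[0,0,0],[0,0,0],30]
    - [[0,0,0],[0,0,0],40]
    - [[0,0,0],[0,0,0],40]
    - [[0,0,-1],[0,0,0],40]
    - [[0,0,-2],[0,0,0],40]
    - [[0,0,-3],[0,0,0],40]
    - [[0,0,-4],[0,0,0],40]
    - [[0,-4,-2],[0,0,0],40]
    - [[0,-5,0],[0,0,0],40]
    - [[0,-5,0],[0,0,0],40]
    - [[0,-5,0],[0,0,0],40]
    - [[0,0,0],[0,0,0],40]
    - [[0,0,0],[0,0,0],40]

```text
time: 28.1
ee_pos: [0.4322, 0.1115, 0.385]
eef_rot: [0.707, 0.707, 0.001, -0.0]
ft_force: [-0.5, 0.9, -0.1]
width: 0.035
grip_force: 0.0
```

Run:
```python
from h import *
C={n:cam(n) for n in('top','side','wrist')}; pickle.dump(C,open('c4.pkl','wb'))
C0=pickle.load(open('c0.pkl','rb'))
H=np.array([.622,.1125,.126])
for a in(1.45,1.571,1.69):
    e=np.array([-np.cos(a),0,np.sin(a)])
    b=np.array([H+.15*e+[0,s*.05,0] for s in(-1,1)])
    print(a,[(n,proj(C[n],b).round().tolist()) for n in C])
for n in('top','side'):
    h=cv2.cvtColor(C[n]['image'],cv2.COLOR_BGR2HSV)
    m=cv2.inRange(h,(5,150,60),(16,255,255)); k=max(cv2.findContours(m,0,2)[0],key=cv2.contourArea); print(n,'orange',cv2.minAreaRect(k))
# wrist: rows/cols of the bar: print brightness profile around predicted bar midpoint
print(r.read_state()['ee_pos'],r.read_state()['ft_force'])
# bright, unsaturated thin blobs in side/top near the bar
for n in('side','wrist','top'):
    c=C[n]; h=cv2.cvtColor(c['image'],cv2.COLOR_BGR2HSV)
    p=proj(c,np.array([H+[0,0,.15]]))[0].round().astype(int); print(n,p)
    y,x=max(p[1],0),max(p[0],0)
    print('col',c['image'][max(y-14,0):y+15,min(x,559)].mean(1).round().astype(int).tolist()); print('row',c['image'][min(y,419),max(x-14,0):x+15].mean(1).round().astype(int).tolist())
```

```text
1.45 [('top', [[241.0, 150.0], [192.0, 150.0]]), ('side', [[288.0, 123.0], [260.0, 99.0]]), ('wrist', [[455.0, 256.0], [474.0, 152.0]])]
1.571 [('top', [[242.0, 142.0], [192.0, 141.0]]), ('side', [[294.0, 119.0], [266.0, 96.0]]), ('wrist', [[474.0, 257.0], [495.0, 152.0]])]
1.69 [('top', [[242.0, 133.0], [193.0, 133.0]]), ('side', [[301.0, 116.0], [272.0, 93.0]]), ('wrist', [[492.0, 256.0], [515.0, 152.0]])]Traceback (most recent call last):
  File "<stdin>", line 11, in <module>
ValueError: max() iterable argument is empty
```

Run:
```python
from h import *
C=pickle.load(open('c4.pkl','rb')); c=C['wrist']; H=np.array([.622,.1125,.126])
g=c['image'].mean(2)
for y in(175,205,235): print(y,g[y,440:540:2].astype(int).tolist())
for a in(1.45,1.571,1.69):
    e=np.array([-np.cos(a),0,np.sin(a)]); print(a,proj(c,np.array([H+.15*e,H+.105*e])).round(1).tolist())
s=C['side'];h=cv2.cvtColor(s['image'],cv2.COLOR_BGR2HSV)
m=cv2.inRange(h,(5,150,60),(16,255,255))
for k in cv2.findContours(m,0,2)[0]:
    if cv2.contourArea(k)>40: print('orange',cv2.minAreaRect(k))
print('expect',proj(s,np.array([[.531,.392,.06]])))
g=s['image'].mean(2); 
for y in(103,107,111): print(y,g[y,255:310].astype(int).tolist())
print(proj(s,np.array([H+[0,0,.15]])))
```

```text
175 [56, 55, 53, 54, 53, 52, 54, 56, 84, 105, 97, 92, 222, 237, 236, 236, 234, 164, 127, 128, 129, 130, 105, 112, 159, 190, 225, 223, 207, 155, 127, 128, 128, 128, 128, 130, 129, 130, 129, 128, 129, 130, 128, 128, 129, 128, 128, 129, 129, 128]
205 [53, 53, 54, 53, 54, 59, 110, 95, 93, 125, 195, 215, 236, 237, 193, 126, 130, 128, 130, 108, 109, 159, 189, 221, 219, 206, 131, 62, 67, 55, 57, 54, 57, 55, 58, 60, 64, 65, 64, 65, 64, 64, 65, 65, 65, 65, 65, 64, 66, 64]
235 [52, 53, 56, 79, 96, 90, 129, 228, 236, 236, 236, 209, 130, 128, 129, 131, 108, 107, 157, 189, 215, 216, 204, 116, 70, 58, 57, 55, 55, 56, 57, 55, 57, 55, 53, 55, 53, 50, 81, 161, 160, 163, 163, 163, 163, 156, 153, 154, 148, 134]
1.45 [[464.0, 206.9], [444.8, 195.4]]
1.571 [[484.3, 207.2], [457.1, 195.5]]
1.69 [[502.7, 206.8], [468.3, 195.3]]
orange ((189.73936462402344, 134.16722106933594), (21.17565155029297, 36.885311126708984), 68.62937927246094)
expect [[188.38836292 129.78436621]]
103 [142, 150, 151, 145, 135, 128, 125, 117, 101, 93, 91, 94, 104, 114, 117, 115, 124, 146, 176, 203, 220, 224, 214, 192, 154, 105, 72, 60, 58, 58, 59, 59, 58, 58, 59, 61, 61, 60, 61, 59, 60, 58, 57, 59, 57, 57, 56, 57, 57, 58, 57, 57, 63, 78, 102]
107 [83, 67, 78, 100, 120, 141, 148, 139, 114, 97, 93, 95, 111, 129, 138, 134, 130, 125, 120, 117, 117, 129, 151, 181, 206, 220, 221, 204, 170, 129, 90, 67, 60, 59, 60, 61, 60, 61, 60, 61, 58, 57, 58, 59, 58, 57, 57, 57, 57, 57, 56, 56, 57, 56, 58]
111 [93, 62, 51, 50, 50, 52, 59, 70, 81, 89, 92, 93, 104, 114, 113, 113, 119, 131, 146, 142, 130, 126, 125, 122, 118, 121, 132, 158, 188, 211, 223, 218, 198, 162, 119, 85, 67, 62, 62, 60, 60, 58, 58, 57, 57, 57, 56, 56, 56, 58, 58, 56, 56, 57, 60]
[[279.81504464 107.11199918]]
```

Wrist view: bar at column 485 (484 predicted for straight up). Side view: bar at column 279.5 (279.8 predicted). The plug is still in the tray. Handing in.

```bash
python3 -c "
from bench import r
print(r.close_job())"
```

```text
the job is handed in; nothing more can be done
None
```

I pulled the plug and set it down upright (on its stem, not on its side) in the yellow tray, then swung the cover up to about 1.57 rad. I handed the job in at about 28 s; it returned no verdict.

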